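# Index a sample changer by its star wheel through the service slot

## Robot

A 6-joint arm with a two-finger parallel gripper is mounted at the origin on the work surface. World frame = base frame: x ahead of the robot, y to its left, z up, the work surface at z = 0. Lengths are in mm, angles in rad, forces in N, time in s.
With the tool pointing down it reaches from about 250 to 725 mm from the base axis. Payload 9.7 kg.
Tool frame: the origin (TCP) lies midway between the tips of the shut fingers; the grasp point (between the pads) lies 19 mm behind it (manip.hold_point_z is the distance from the TCP to the grasp point, in mm); z points along the fingers, y is the line along which they close (so a half turn about z gives the same grasp; the last joint's range is limited). The gripper opens to 85 mm and grips with 20 to 120 N. Pads are 22 mm wide; open, the fingers measure 114 mm over their backs; the gripper's body (76 mm by 85 mm) begins 54 mm behind the grasp point. The pads swing forward as they close: fully open they stand 13 mm farther back than shut.
Start: joints at [-1.188, 0.087, 0.176, 1.66, 0, 1.571], TCP at [205.433, -510.19, 231.284] pointing down, gripper open.
Joint ranges: [-3.13, 3.13], [-0.85, 1.81], [-1.15, 1.24], [-2.2, 2.28], [-1.44, 1.52], [-3.14, 3.14]. Speed limits (rad/s): [2.22, 2.22, 2.57, 3.14, 3.14, 3.14].

## Interface

Orientations are given as a unit quaternion [w, x, y, z].
In Python, from bench import manip, cams, spot_in gives the robot as it stands.
- The arm moves only by the tool move_arm, never from a script. Its argument "rows" is a list of rows, each a list of 7 numbers: the shift along the tool's x, y, z in m, then the turn, a rotation vector about the tool's x, y, z in rad, then the closure in counts, from 0 (fully open) to 255 (shut). In form: [[x, y, z, wx, wy, wz, fingers], ...]. A call has 1 to 5 rows; each row is the pose to reach, as a shift and turn from the pose commanded when the call began, along the tool's axes at that moment; what a row does not reach only later rows make up. A row lasts 1/8 s, in which the tool goes at most 62.5 mm and 10.7 degrees, less where a joint would pass 70% of its speed; a pose out of reach is approached as far as the arm can. A call with a gripper value outside its range is refused whole. The fingers move at their own pace and stop on an object; "grip_force" is the grip in N (left out, the last holds). Time passes only in rows, so rows that repeat a pose let the fingers close. It gives the time, the measured TCP pose, the force, the opening and the grip force at its end, in the units of the state.
- manip.sense(): the state, without advancing time (a new reading comes with each control period).
- cams.read_camera(name): name is "scene" or "side" or "wrist"; returns the picture (420x560x3 uint8, red, green, blue); there is no depth.
- cams.camera_info(name): a dict with "intrinsics" (3x3 intrinsics, pixels), "position" and "attitude" of the camera in the world; the wrist camera has in their place "T_tool_cam" (4x4, takes a point from camera to tool coordinates, whose origin is the TCP and whose axes are the flange's). Camera axes: x right, y up, looking along -z (the intrinsics and any distortion apply to the point x, -y, -z); pixel columns grow to the right and rows downward; lengths in mm; the calibration is good to about 2 mm. A picture is of the moment at which its call begins: read the wrist's pose just before it. camera_info takes no time and is no camera call.
- manip.hand_in(): hands the job in; it is judged then, once.
Trained networks look in the newest picture that a camera, given by its name, has taken for a name from the list of things; names that differ only in an ending like _2 or _b are one class to them, and where a whole thing is asked for, a point or a joint stands for the part that bears it (a point fixed in the world has none). Each returns a list of dicts, best first, with "confidence" (0 to 1); they miss things now and then, are a little off and sometimes report something else, mostly with a low value. They report only what shows in the picture. A call takes as long as a camera call.
- spot_in(thing, camera): "location" ([column, row] in pixels, amid what is visible of it).
The state is a dict: "t": time; "q": joint angles; "joint_velocities": joint speeds; "joint_torque": joint torques, N m; "eef_pos": TCP position; "eef_rot": TCP orientation; "force": force on the tool from outside, world axes, zero at the start; "moment": the same for the moment, N m; "finger_gap": finger opening in mm; "finger_force": force on a finger pad.
Only numpy, scipy, OpenCV 4.12 (cv2) and the standard library are available. Lean on these libraries where they do the work, as an engineer would, in place of code of your own. Each camera call takes 0.05 s, during which the arm holds its last target. There are 200 camera calls.

## Task

Two white sample changers stand on the lab bench; one has a toothed star wheel under its service slot, the other a smooth disc. Reach down through the slot of the one with the star wheel and push its teeth along, one tooth after another, counter-clockwise as seen from above, until the black pointer on its dial lines up with the raised index mark on the cover. Do not push the pointer well past the mark, and leave the other changer's disc where it is.

Things in the scene. Friction and masses are not known exactly. Their poses are not given: they have to be found in the camera images.
- changer: The changer to work on: fixed white box with a blue stripe, 250 (x) by 230 (y) by 90 mm high. Origin: middle of its underside, on the star wheel's vertical axis; -x roughly faces the robot. Flat on the cover over the axis: a dial 88 mm across, 4 mm high, its black pointer turning with the wheel. Index mark: black ridge 35x8x6 mm on the dial's +x side. Amber jar, 50 mm high, at about x 90, y 80 mm.
- slot (a point): Middle of the only slot in that changer's cover, level with the cover's top; axes as the changer's. It lies at x = -75, y = 0, z = 90 mm of the changer. The slot is 50 mm wide (x) and 140 mm long (y). The cover is 5 mm thick; the flat steel star wheel lies 12 to 38 mm below this point, with free space below it down to 68 mm. Shut fingers up to 35x35 mm fit between two teeth.
- star_wheel (a joint): Turn of wheel and pointer, rad, counter-clockwise from above. 0: pointer at the mark; negative: short of it (starts 70 to 110 deg short). Growing moves teeth in the slot to the changer's -y. Six teeth 12 mm wide, tips at radius 95, hub radius 36 mm, at 33 + 60k deg + value from the changer's +x. Stays where left; turning takes 2-3 N at a tooth. Slot too short for one push: lift out, push next tooth.
- smooth_disc (a joint): Turn (rad) of the smooth round disc in the other changer, which must not be turned. That changer stands 350 to 460 mm to one side of the first, is of the same make and size, with a like slot, dial and mark, but has no teeth under its slot. A flat grey box, 45x60x25 mm, lies on its cover.

How it is judged:
By the outcome, as a careful person would: the job done as asked, in the order asked, and still so for the second after the job is handed in, with the robot touching nothing.
It also fails if it takes over 38 s, if anything falls off the work surface, if the arm or the gripper's body presses on something with over 40 N, if the wrist force passes 120 N, or if a joint passes its speed limit or range.

## Working session

There is one attempt and no reset: what is moved stays moved. The work goes in short steps, Python scripts to look and compute and a tool call to move; the robot and the scene stay as the last step left them, time stands still between calls to the robot, and variables do not carry over. Pictures are saved under pics/ and viewed, at most 10 in all, crops included, and the job is handed in when it is done.

Besides the shell and the picture viewer there is one more tool, called after "Call:" by a JSON object that holds its "op" and its "data", one argument or row to a line. move_arm: Moves the arm, as the interface text tells. Its arguments: {"type":"object","properties":{"rows":{"type":"array","items":{"type":"array","items":{"type":"number"}}},"grip_force":{"type":"number"}},"required":["rows"]}

```bash
mkdir -p pics; python3 - <<'E'
from bench import manip,cams,spot_in
import cv2,numpy as np
ims=[]
for c in("scene","side"):
    im=cams.read_camera(c); i=cams.camera_info(c); print(c,i)
    for t in("changer","slot","star_wheel","smooth_disc"): print(t,[(np.round(d["location"]),round(d["confidence"],2)) for d in spot_in(t,c)])
    cv2.imwrite(f"pics/{c}.png",im[...,::-1])
print(manip.sense())
E
```

```text
scene {'intrinsics': array([[484.60883536,   0.        , 282.14019702],
       [  0.        , 484.60883536, 217.20247392],
       [  0.        ,   0.        ,   1.        ]]), 'position': array([1183.08454826, -392.40984882,  707.4652915 ]), 'attitude': array([0.79879041, 0.37077695, 0.19878639, 0.43004919])}
changer [(array([364., 203.]), 0.63)]
slot [(array([362., 204.]), 0.79)]
star_wheel [(array([364., 183.]), 0.6)]
smooth_disc [(array([189., 259.]), 0.82)]
side {'intrinsics': array([[419.94816097,   0.        , 275.19085543],
       [  0.        , 419.94816097, 212.51416283],
       [  0.        ,   0.        ,   1.        ]]), 'position': array([523.39988578, 528.98894472, 620.60731838]), 'attitude': array([-0.04209017, -0.02632058,  0.38263598,  0.92256455])}
changer [(array([263., 339.]), 0.98)]
slot [(array([265., 338.]), 0.98)]
star_wheel [(array([267., 318.]), 0.62)]
smooth_disc [(array([293., 150.]), 0.59)]
{'t': 0.5, 'q': array([-1.18797732e+00,  8.69142230e-02,  1.75869742e-01,  1.65978340e+00,
        2.95597878e-05,  1.57083148e+00]), 'joint_velocities': array([-0.00113   , -0.00260485,  0.0010055 ,  0.00053366, -0.00206557,
        0.00143252]), 'joint_torque': array([ 5.11393337e-04, -5.19643128e+01,  4.64547980e+01,  1.68330247e-03,
       -1.92723780e-05, -1.99214213e-05]), 'eef_pos': array([ 205.45117123, -510.18046044,  231.26080913]), 'eef_rot': array([-1.83002446e-05,  9.81740406e-01,  1.90225589e-01,  1.15083014e-05]), 'force': array([-0.45614039,  0.53915673,  1.14721073]), 'moment': array([ 0.01901249, -0.00725395,  0.02384562]), 'finger_force': 0.0, 'finger_gap': 85.34130086329425}
```

View pics/scene.png

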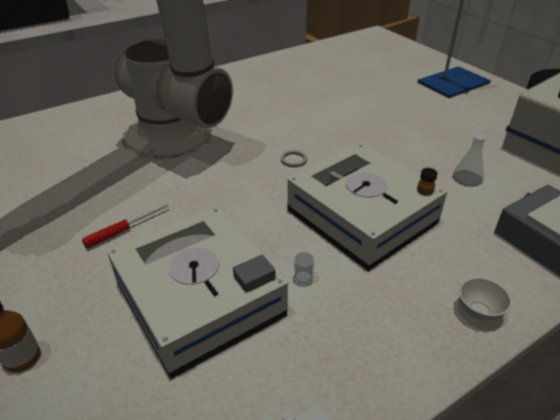

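View pics/side.png

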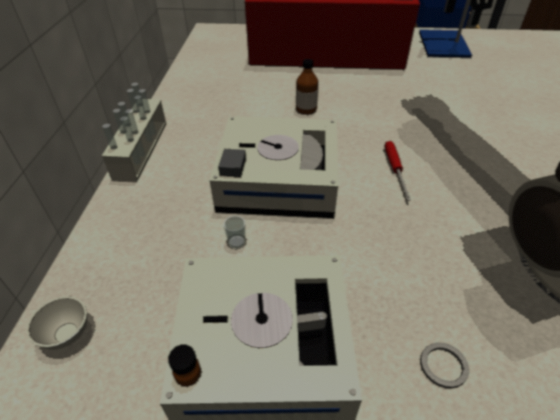

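The side view shows the star-wheel changer near the camera: dial centre at about (262,319), mark (215,319), one tooth in the slot at (312,321), pointer towards (261,295). The smooth-disc changer is the far one at (280,150). In the scene view, the star-wheel changer is the right one at (366,185). Next I'll rectify the cover plane.

```bash
cat > h.py <<'E'
import numpy as np,cv2
from scipy.spatial.transform import Rotation as R
from bench import manip,cams,spot_in
def pose(c):
    i=cams.camera_info(c);K=i["intrinsics"]
    if "position" in i: p=i["position"];M=R.from_quat(np.roll(i["attitude"],-1)).as_matrix()
    else:
        s=manip.sense();T=np.eye(4);T[:3,:3]=R.from_quat(np.roll(s["eef_rot"],-1)).as_matrix();T[:3,3]=s["eef_pos"]
        T=T@i["T_tool_cam"];p=T[:3,3];M=T[:3,:3]
    return K,p,M@np.diag([1,-1,-1])
def ray(P,px,z):
    K,p,M=P;d=M@np.linalg.solve(K,[px[0],px[1],1]);return p+d*(z-p[2])/d[2]
def proj(P,X):
    K,p,M=P;v=K@(M.T@(np.asarray(X,float)-p));return v[:2]/v[2]
def ortho(P,im,x0,x1,y0,y1,z,s): # image: right=+x, up=+y
    w=[(x0,y1),(x1,y1),(x1,y0),(x0,y0)]
    src=np.float32([proj(P,(a,b,z)) for a,b in w]);W,H=int((x1-x0)*s),int((y1-y0)*s)
    return cv2.warpPerspective(im,cv2.getPerspectiveTransform(src,np.float32([(0,0),(W,0),(W,H),(0,H)])),(W,H),flags=cv2.INTER_CUBIC)
E
python3 - <<'E'
from h import *
P=pose("side")
c=ray(P,(262,319),94);m=ray(P,(215,319),96);t=ray(P,(312,321),78);print(c,m,t)
Q=pose("scene");print(ray(Q,(366,185),94))
x,y=np.round(c[:2])
print("window x0,y0",x-170,y-150)
o=[ortho(pose(k),cv2.imread(f"pics/{k}.png"),x-170,x+170,y-170,y+170,92,1.15) for k in("side","scene")]
cv2.imwrite("pics/o.png",np.hstack(o))
E
```

```text
[581.39267717 218.15116692  94.        ] [647.45484464 225.19287376  96.        ] [510.41451566 205.56567492  78.        ]
[588.26512055 215.18479169  94.        ]
window x0,y0 411.0 68.0
```

View pics/o.png

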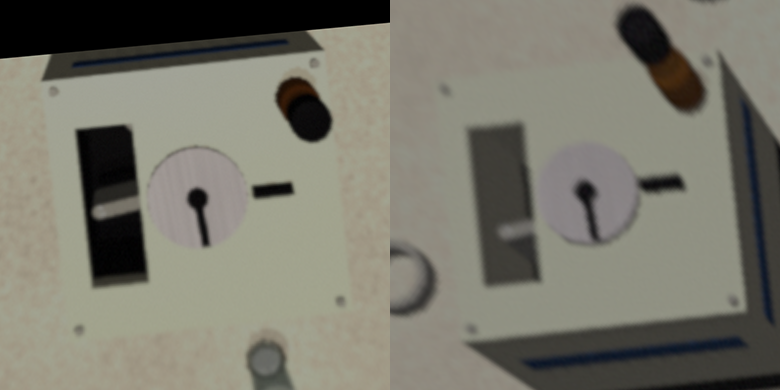

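The dial, screws and slot agree between the two cameras: centre about (583,218), yaw about 6.2°, pointer about 84.5° short. One tooth lies at about 188.5° in the changer frame. I plan two pushes, of about 38° and then about 46°.

```bash
cat >> h.py <<'E'
C=np.array([583.,218.]);YAW=np.radians(6.2)
def world(cx,cy): c,s=np.cos(YAW),np.sin(YAW);return C+[c*cx-s*cy,s*cx+c*cy]
def go(cx,cy,z): # shift/turn in the tool frame, closing line along changer x
    s=manip.sense();M=R.from_quat(np.roll(s["eef_rot"],-1)).as_matrix()
    d=M.T@(np.r_[world(cx,cy),z]-s["eef_pos"])
    a=YAW;T=np.array([[np.sin(a),np.cos(a),0],[-np.cos(a),np.sin(a),0],[0,0,-1]])
    # columns: tool x = changer -? ; tool y along changer +x; z down
    T=np.column_stack([[-np.sin(a),np.cos(a),0],[np.cos(a),np.sin(a),0],[0,0,-1]])
    r=R.from_matrix(M.T@T).as_rotvec()
    l=(M.T@np.r_[s["eef_pos"][:2]*0,0])
    inv=np.r_[world(0,0)-0,0]
    p=s["eef_pos"][:2]-C;c,sn=np.cos(YAW),np.sin(YAW)
    print("t",round(s["t"],2),"now changer xy",np.round([c*p[0]+sn*p[1],-sn*p[0]+c*p[1]],1),"z",round(s["eef_pos"][2],1),"shift m",np.round(d/1000,4),"rot",np.round(r,3),"F",np.round(s["force"],1),"gap",round(s["finger_gap"],1),"q6",round(s["q"][5],2))
E
sed -i '/T=np.array(\[\[np.sin/d;/l=(M.T/d;/inv=/d' h.py
python3 -c "
from h import *
go(-75,20,231)"
```

```text
Traceback (most recent call last):
  File "h.py", line 25, in go
    T=np.column_stack([[-np.sin(a),np.cos(a),0],[np.cos(a),np.sin(a),0],[0,0,-1]])
                                ^
NameError: name 'a' is not defined
```

```bash
sed -i 's/    T=np.column/    a=YAW;T=np.column/' h.py
python3 -c "
from h import *
go(-75,20,231)"
```

```text
t 0.5 now changer xy [-454.  -683.1] z 231.3 shift m [ 5.554e-01 -5.741e-01  3.000e-04] rot [-0.    -0.    -1.296] F [-0.5  0.5  1.1] gap 85.3 q6 1.57
```

Call:
{"op": "move_arm", "data": {
  "rows": [
    [0.04,-0.04,0,0,0,-0.1,255],
    [0.08,-0.08,0,0,0,-0.2,255],
    [0.12,-0.12,0,0,0,-0.3,255],
    [0.16,-0.165,0,0,0,-0.45,255],
    [0.2,-0.207,0,0,0,-0.6,255]
  ]
}}

```text
t: 1.12
eef_pos: [313.9, -241.8, 231.5]
eef_rot: [0.0, 0.881, 0.474, 0.0]
force: [0.9, -0.4, -0.3]
finger_gap: -0.4
finger_force: 0.0
```

```bash
python3 -c "
from h import *
go(-75,20,231)"
```

```text
t 1.12 now changer xy [-317.2 -428. ] z 231.5 shift m [ 4.995e-01 -9.930e-02  4.000e-04] rot [ 0.001  0.    -0.692] F [ 0.9 -0.4 -0.3] gap -0.4 q6 1.5
```

Call:
{"op": "move_arm", "data": {
  "rows": [
    [0.06,-0.012,0,0,0,-0.14,255],
    [0.12,-0.024,0,0,0,-0.28,255],
    [0.18,-0.036,0,0,0,-0.42,255],
    [0.24,-0.048,0,0,0,-0.56,255],
    [0.3,-0.06,0,0,0,-0.69,255]
  ]
}}

```text
t: 1.75
eef_pos: [430.5, 41.6, 231.6]
eef_rot: [0.0, 0.668, 0.744, 0.0]
force: [0.9, -1.7, 0.2]
finger_gap: 0.3
finger_force: 0.0
```

```bash
python3 -c "
from h import *
go(-75,20,180)"
```

```text
t 1.75 now changer xy [-170.6 -158.9] z 231.6 shift m [0.1791 0.0953 0.0517] rot [ 0.001  0.    -0.001] F [ 0.9 -1.7  0.2] gap 0.3 q6 1.56
```

Call:
{"op": "move_arm", "data": {
  "rows": [
    [0.05,0.027,0.01,0,0,0,255],
    [0.1,0.054,0.02,0,0,0,255],
    [0.15,0.08,0.03,0,0,0,255],
    [0.179,0.095,0.05,0,0,0,255],
    [0.179,0.095,0.05,0,0,0,255]
  ]
}}

```text
t: 2.38
eef_pos: [506.0, 228.8, 178.9]
eef_rot: [-0.001, 0.669, 0.743, -0.002]
force: [-1.1, 0.1, 0.6]
finger_gap: 0.1
finger_force: 0.0
```

```bash
python3 - <<'E'
from h import *
go(-75,20,120)
P=pose("wrist");w=cams.read_camera("wrist");cv2.imwrite("pics/w1.png",w[...,::-1])
s=cams.read_camera("side");cv2.imwrite("pics/s1.png",s[...,::-1])
o=ortho(P,w[...,::-1],413,753,48,388,92,1.15);o2=ortho(pose("side"),s[...,::-1],413,753,48,388,92,1.15)
cv2.imwrite("pics/o1.png",np.hstack([o,o2]))
E
```

```text
t 2.38 now changer xy [-75.4  19. ] z 178.9 shift m [0.001  0.0006 0.0589] rot [-0.003  0.001 -0.004] F [-1.1  0.1  0.6] gap 0.1 q6 1.89
```

View pics/o1.png

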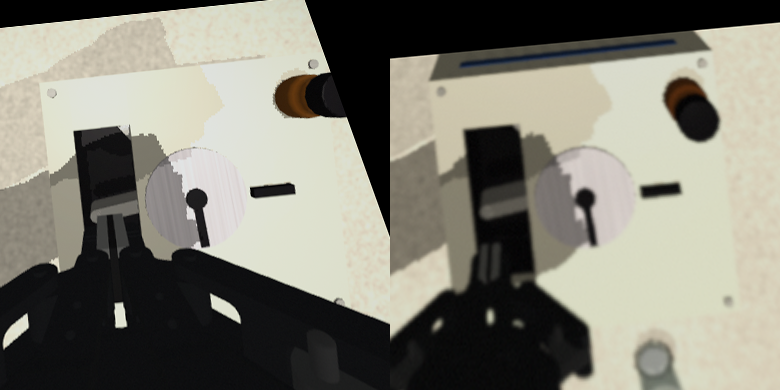

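The picture confirms the geometry: centre about (583,217), one tooth in the slot at about (115,207), pointer tip at (205,246). I'll go down beside the tooth.

Call:
{"op": "move_arm", "data": {
  "rows": [
    [0.001,0,0.04,0,0,0,255],
    [0.001,0,0.08,0,0,0,255],
    [0.001,0,0.105,0,0,0,255],
    [0.001,0,0.117,0,0,0,255],
    [0.001,0,0.117,0,0,0,255]
  ]
}}

```text
t: 3.1
eef_pos: [506.3, 227.6, 64.8]
eef_rot: [0.0, 0.67, 0.742, 0.0]
force: [0.4, 0.2, 0.6]
finger_gap: 0.1
finger_force: 0.0
```

```bash
python3 - <<'E'
from h import *
go(-75,-40,60)
s=cams.read_camera("side");cv2.imwrite("pics/s2.png",cv2.resize(s[220:400,150:390,::-1],(800,600),interpolation=cv2.INTER_CUBIC))
E
```

```text
t 3.1 now changer xy [-75.2  17.8] z 64.8 shift m [-0.0578  0.0006  0.0048] rot [ 0.    -0.    -0.007] F [0.4 0.2 0.6] gap 0.1 q6 1.89
```

View pics/s2.png

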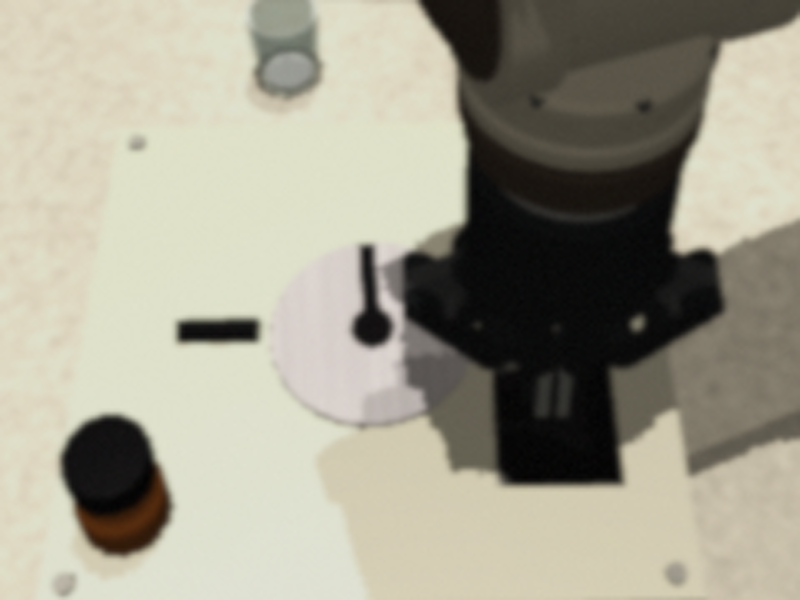

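The fingers are inside the slot, the linkage is clear of the cover, and the wheel hasn't moved. First push now.

Call:
{"op": "move_arm", "data": {
  "rows": [
    [-0.008,0,0.003,0,0,0,255],
    [-0.017,0,0.004,0,0,0,255],
    [-0.026,0,0.004,0,0,0,255],
    [-0.034,0,0.004,0,0,0,255],
    [-0.042,0,0.004,0,0,0,255]
  ]
}}

```text
t: 3.78
eef_pos: [510.6, 185.9, 60.3]
eef_rot: [-0.0, 0.67, 0.742, 0.0]
force: [0.3, 3.5, 1.0]
finger_gap: -0.1
finger_force: 1.3
```

Call:
{"op": "move_arm", "data": {
  "rows": [
    [-0.006,0,0,0,0,0,255],
    [-0.011,0,0,0,0,0,255],
    [-0.015,0,0,0,0,0,255],
    [-0.017,0,0,0,0,0,255],
    [-0.017,0,0,0,0,0,255]
  ]
}}

```text
t: 4.4
eef_pos: [512.2, 169.2, 60.2]
eef_rot: [0.0, 0.67, 0.742, -0.0]
force: [-1.6, 0.8, 0.0]
finger_gap: 0.0
finger_force: 0.5
```

```bash
python3 - <<'E'
from h import *
go(-75,46,130)
P=pose("side");s=cams.read_camera("side")
o=ortho(P,s[...,::-1],533,683,143,293,94,2.66)
P=pose("wrist");w=cams.read_camera("wrist")
o2=ortho(P,w[...,::-1],533,683,143,293,94,2.66)
cv2.imwrite("pics/o3.png",np.hstack([o,o2]))
E
```

```text
t 4.4 now changer xy [-75.6 -40.9] z 60.2 shift m [ 0.0868  0.     -0.0698] rot [-0.     0.    -0.006] F [-1.6  0.8  0. ] gap 0.0 q6 1.79
```

View pics/o3.png

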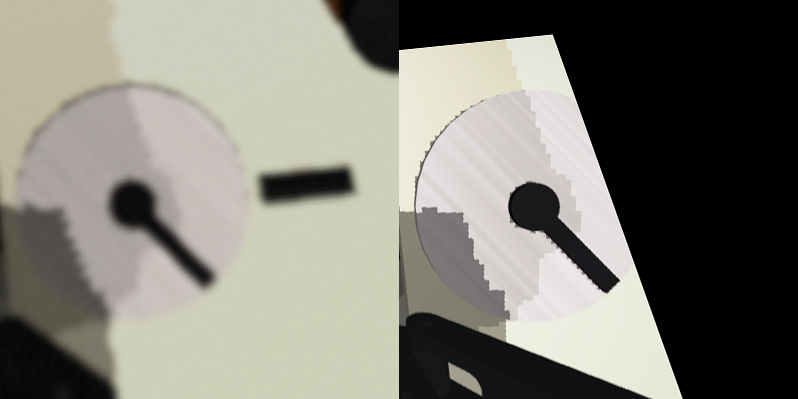

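The pointer is now about 52° short of the mark (tip at (209,281) in the left half). I'll push a little further, then lift out and move back to the next tooth.

Call:
{"op": "move_arm", "data": {
  "rows": [
    [-0.004,0,0,0,0,0,255],
    [-0.007,0,0,0,0,0,255],
    [-0.007,0,0,0,0,0,255],
    [0.0,0,-0.015,0,0,0,255],
    [0.0,0,-0.07,0,0,0,255]
  ]
}}

```text
t: 5.12
eef_pos: [510.8, 169.3, 129.2]
eef_rot: [-0.001, 0.67, 0.742, -0.002]
force: [1.0, 0.2, -0.1]
finger_gap: 0.4
finger_force: 0.0
```

Call:
{"op": "move_arm", "data": {
  "rows": [
    [0.0,0,-0.015,0,0,0,255],
    [0.045,0,-0.025,0,0,0,255],
    [0.089,0,-0.025,0,0,0,255],
    [0.089,0,-0.025,0,0,0,255]
  ]
}}

```text
t: 5.62
eef_pos: [502.8, 260.4, 155.4]
eef_rot: [0.0, 0.669, 0.743, 0.0]
force: [-0.3, 0.0, 0.8]
finger_gap: 0.3
finger_force: 0.0
```

```bash
python3 - <<'E'
from h import *
go(-75,48,61)
P=pose("side");s=cams.read_camera("side")
o=ortho(P,s[...,::-1],413,753,48,388,92,1.15)
P=pose("wrist");w=cams.read_camera("wrist")
o2=ortho(P,w[...,::-1],413,753,48,388,92,1.15)
cv2.imwrite("pics/o4.png",np.hstack([o,o2]))
E
```

```text
t 5.62 now changer xy [-75.2  50.8] z 155.4 shift m [-0.0028  0.0002  0.0944] rot [ 0.    -0.    -0.003] F [-0.3  0.   0.8] gap 0.3 q6 1.94
```

View pics/o4.png

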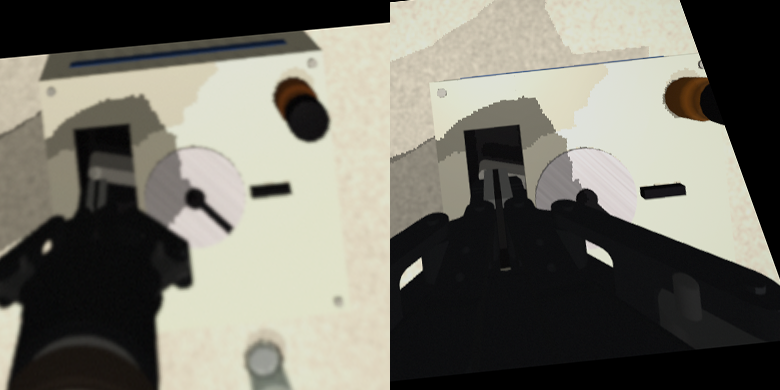

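The pointer is about 48° short, and the next tooth is at about 165°. The finger spot at y≈49 is clear, so I'll go down and push in stages.

Call:
{"op": "move_arm", "data": {
  "rows": [
    [-0.002,0,0.04,0,0,0,255],
    [-0.002,0,0.07,0,0,0,255],
    [-0.002,0,0.09,0,0,0,255],
    [-0.002,0,0.095,0,0,0,255],
    [-0.005,0,0.095,0,0,0,255]
  ]
}}

```text
t: 6.35
eef_pos: [504.0, 252.5, 60.7]
eef_rot: [0.0, 0.67, 0.742, 0.0]
force: [-0.5, 0.2, 0.6]
finger_gap: 0.2
finger_force: 0.0
```

Call:
{"op": "move_arm", "data": {
  "rows": [
    [-0.008,0,0,0,0,0,255],
    [-0.016,0,0,0,0,0,255],
    [-0.024,0,0,0,0,0,255],
    [-0.032,0,0,0,0,0,255],
    [-0.038,0,0,0,0,0,255]
  ]
}}

```text
t: 6.98
eef_pos: [507.9, 214.8, 60.6]
eef_rot: [0.0, 0.67, 0.742, 0.0]
force: [-0.1, 2.6, 2.1]
finger_gap: -0.5
finger_force: 1.4
```

```bash
cat >> h.py <<'E'
def look(name=None):
    a=[]
    for k in("side","wrist"):
        P=pose(k);im=cams.read_camera(k)
        o=ortho(P,im[...,::-1],533,683,143,293,94,2.66);a.append(o)
        g=cv2.GaussianBlur(cv2.cvtColor(o,cv2.COLOR_BGR2GRAY),(3,3),0)
        # angle of the dark pointer about the dial centre
        D=cv2.threshold(g,60,255,cv2.THRESH_BINARY_INV)[1]
        n,l,st,ce=cv2.connectedComponentsWithStats(D)
        yy,xx=np.nonzero(D);r=np.hypot(xx-133,yy-200);
        hub=(r<22);cx,cy=xx[hub].mean(),yy[hub].mean()
        for it in range(3):
            h=np.hypot(xx-133,yy-202)<30
        ang=np.degrees(np.arctan2(203-yy,xx-133));q=np.hypot(xx-133,yy-203)
        p=(q>60)&(q<105)&(abs(ang)<70);m=(q>130)&(q<230)&(abs(ang-6)<12)
        print(k,"pointer",round(np.median(ang[p]),1) if p.any() else None,p.sum(),"mark",round(np.median(ang[m]),1) if m.any() else None,m.sum())
    if name: cv2.imwrite(name,np.hstack(a))
E
sed -i '/hub=/d;/for it/d;/h=np.hyp/d;/n,l,st/d;s/yy,xx=np.nonzero(D);.*/yy,xx=np.nonzero(D)/' h.py
python3 -c "
from h import *
go(-75,-14,61);look('pics/o5.png')"
```

```text
t 6.97 now changer xy [-75.    4.9] z 60.6 shift m [-0.0189  0.0001 -0.0004] rot [ 0.001 -0.    -0.006] F [-0.1  2.6  2.1] gap -0.5 q6 1.87
side pointer -17.9 514 mark 6.2 1783
wrist pointer -50.9 2455 mark 6.0 7536
```

Call:
{"op": "move_arm", "data": {
  "rows": [
    [-0.006,0,0,0,0,0,255],
    [-0.012,0,0,0,0,0,255],
    [-0.017,0,0,0,0,0,255],
    [-0.02,0,0,0,0,0,255],
    [-0.02,0,0,0,0,0,255]
  ]
}}

```text
t: 7.7
eef_pos: [509.6, 194.9, 60.2]
eef_rot: [0.0, 0.67, 0.742, -0.0]
force: [0.3, 0.3, -0.5]
finger_gap: -0.1
finger_force: 0.1
```

```bash
python3 -c "
from h import *
go(-75,-24,61);look('pics/o6.png')"
```

```text
t 7.7 now changer xy [-75.5 -15.1] z 60.2 shift m [-0.0089  0.0005 -0.0008] rot [-0.     0.001 -0.007] F [ 0.3  0.3 -0.5] gap -0.1 q6 1.83
side pointer -2.5 502 mark 6.2 1818
wrist pointer 1.8 1587 mark 6.0 7536
```

View pics/o6.png

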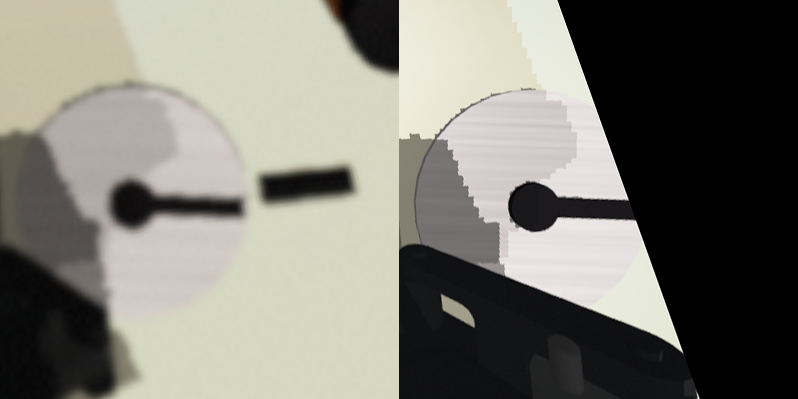

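The pointer is at about -2.5° and the mark at 6.2°, so about 8.7° is left (roughly 11 mm of push).

Call:
{"op": "move_arm", "data": {
  "rows": [
    [-0.003,0,0,0,0,0,255],
    [-0.006,0,0,0,0,0,255],
    [-0.008,0,0,0,0,0,255],
    [-0.009,0,0,0,0,0,255],
    [-0.009,0,0,0,0,0,255]
  ]
}}

```text
t: 8.43
eef_pos: [510.6, 186.2, 60.3]
eef_rot: [0.0, 0.67, 0.742, -0.0]
force: [0.2, 2.2, 0.8]
finger_gap: -0.1
finger_force: 0.8
```

```bash
python3 -c "
from h import *
go(-75,-24,61);look('pics/o7.png')"
```

```text
t 8.43 now changer xy [-75.5 -23.7] z 60.3 shift m [-0.0003  0.0005 -0.0007] rot [-0.     0.    -0.006] F [0.2 2.2 0.8] gap -0.1 q6 1.82
side pointer 3.4 576 mark 6.2 1839
wrist pointer 9.3 1958 mark 6.0 7536
```

Call:
{"op": "move_arm", "data": {
  "rows": [
    [-0.002,0,0,0,0,0,255],
    [-0.003,0,0,0,0,0,255],
    [-0.003,0,0,0,0,0,255]
  ]
}}

```text
t: 8.9
eef_pos: [510.9, 183.3, 60.3]
eef_rot: [-0.0, 0.67, 0.742, -0.0]
force: [-0.0, 2.2, -0.1]
finger_gap: 0.1
finger_force: 1.0
```

```bash
python3 -c "
from h import *
go(-75,-24,61);look('pics/o8.png')"
```

```text
t 8.9 now changer xy [-75.5 -26.7] z 60.3 shift m [ 0.0027  0.0004 -0.0007] rot [-0.     0.    -0.006] F [-0.   2.2 -0.1] gap 0.1 q6 1.81
side pointer 5.3 525 mark 6.2 1845
wrist pointer 11.2 2124 mark 6.0 7536
```

View pics/o8.png

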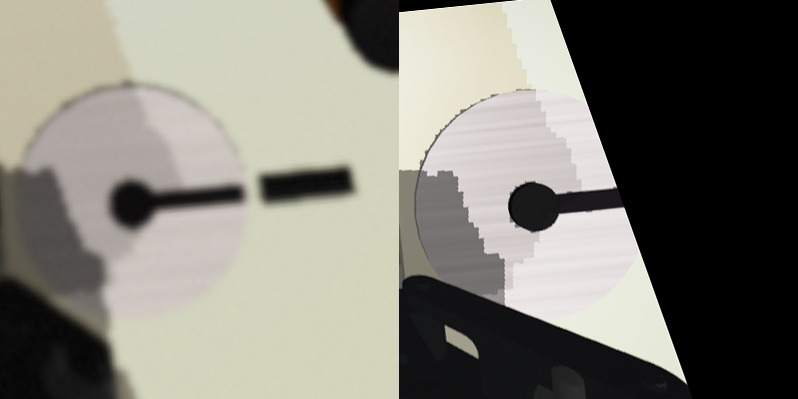

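The pointer lines up within about 1° (tip at (243,193), mark starting at (262,188)). One last 1 mm nudge, then back off, lift out and check with all views clear.

Call:
{"op": "move_arm", "data": {
  "rows": [
    [-0.001,0,0,0,0,0,255],
    [-0.001,0,0,0,0,0,255],
    [0.006,0,0,0,0,0,255],
    [0.008,0,-0.03,0,0,0,255],
    [0.008,0,-0.08,0,0,0,255]
  ]
}}

```text
t: 9.62
eef_pos: [509.0, 191.2, 139.5]
eef_rot: [-0.001, 0.67, 0.742, -0.002]
force: [0.9, 1.3, 0.5]
finger_gap: 0.2
finger_force: 0.0
```

Call:
{"op": "move_arm", "data": {
  "rows": [
    [0,0,-0.05,0,0,0,255],
    [0,-0.05,-0.07,0,0,0,255],
    [0,-0.1,-0.07,0,0,0,255],
    [0,-0.1,-0.07,0,0,0,255]
  ]
}}

```text
t: 10.12
eef_pos: [408.5, 181.0, 211.3]
eef_rot: [0.0, 0.67, 0.743, 0.001]
force: [1.0, -0.5, -0.4]
finger_gap: 0.1
finger_force: 0.0
```

```bash
python3 - <<'E'
from h import *
go(-75,-24,61);look()
a=[]
for k in("side","scene"):
    im=cams.read_camera(k);a.append(ortho(pose(k),im[...,::-1],523,693,133,303,95,2.35))
cv2.imwrite("pics/o9.png",np.hstack(a))
E
```

```text
t 10.12 now changer xy [-177.4  -18. ] z 211.3 shift m [-0.0055  0.1022  0.1504] rot [ 0.001  0.    -0.005] F [ 1.  -0.5 -0.4] gap 0.1 q6 1.89
side pointer 6.0 588 mark 6.2 1902
wrist pointer 4.3 726 mark 6.2 4638
```

View pics/o9.png

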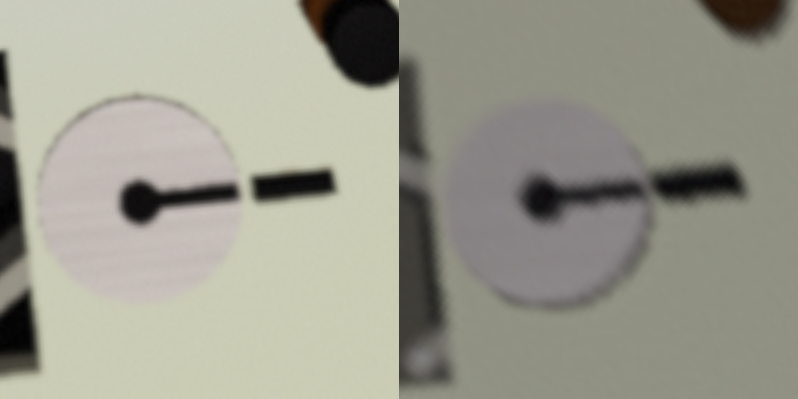

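The pointer (tip at (238,192)) lines up with the mark (253,188 to 333,181) in both views, and the arm is clear of everything. Handing in.

```bash
python3 -c "
from bench import manip
print(manip.hand_in())"
```

```text
the job is handed in; nothing more can be done
None
```

The star wheel was pushed round in two pushes until its pointer lined up with the index mark to within about 1° without passing it; the arm never went near the other changer, and I handed the job in at about 10 s.

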